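Change gears back on their tray in order of size

ROBOT

A 6-joint arm with a two-finger parallel gripper is mounted at the origin on the work surface. World frame = base frame: x ahead of the robot, y to its left, z up, the work surface at z = 0. Lengths are in mm, angles in rad, forces in N, time in s.
With the tool pointing down it reaches from about 425 to 950 mm from the base axis. Payload 3.5 kg.
Tool frame: the origin (TCP) lies at the very end of the fingers, on their centre line; the grasp point (between the pads) lies 19 mm behind it; z points along the fingers, y is the line along which they close (so a half turn about z gives the same grasp; the last joint's range is limited). The gripper opens to 85 mm and grips with 20 to 120 N. Pads are 22 mm wide; open, the fingers measure 114 mm over their backs; the gripper's body (76 mm by 85 mm) begins 54 mm behind the grasp point. The pads swing forward as they close: fully open they stand 13 mm farther back than shut.
Start: joints at [-1.401, 0.286, 1.577, -0, 1.279, -0.15], TCP at [212.228, -640.754, 231.325] pointing down, gripper open.
Joint ranges: [-2.77, 2.77], [-0.9, 2.22], [0.21, 2.48], [-1.53, 4.67], [0.24, 2.81], [-2.84, 2.84]. Speed limits (rad/s): [2.79, 2.79, 3.14, 3.14, 3.14, 3.14].

INTERFACE

Orientations are given as a 3x3 rotation matrix whose columns are the frame's x, y, z axes.
In Python, from station import sense, camera, camera_info, hand_in, trace, pinpoint gives the robot as it stands.
- The arm moves only by the tool send_rows, never from a script. Its argument "plan" is a list of rows, each a list of 3 entries, a list of its own where there are three numbers: the closure, from 0 (fully open) to 1 (shut), then the shift along the world's x, y, z in mm, then the turn about the world's z in rad. In form: [[gripper, [x, y, z], roll], ...]. A call has 1 to 8 rows; each row is the pose to reach, as a shift and turn from the pose commanded when the call began; what a row does not reach only later rows make up. A row lasts 1/8 s, in which the tool goes at most 62.5 mm and 10.7 degrees, less where a joint would pass 70% of its speed; a pose out of reach is approached as far as the arm can. A call with a gripper value outside its range is refused whole. The fingers move at their own pace and stop on an object; the grip force is fixed at half the most. Time passes only in rows, so rows that repeat a pose let the fingers close. It gives the time, the measured TCP pose, the force, the opening and the grip force at its end, in the units of the state.
- sense(): the state, without advancing time (a new reading comes with each control period).
- camera(name): name is "side" or "top"; returns (picture, depth): 384x512x3 uint8, red, green, blue; 384x512 float32, mm along the optical axis (not along the pixel's ray), 0 where there is no reading.
- camera_info(name): a dict with "fovy" (degrees; the focal length in pixels is half the picture's height over the tangent of half this angle, whatever the lens; pixels are square), "cx", "cy" (the principal point, pixels), "view" (4x4, takes a point from world to camera coordinates). Camera axes: x right, y down, z forward; pixel columns grow to the right and rows downward; lengths in mm; the calibration is good to about 2 mm. A picture is of the moment at which its call begins. camera_info takes no time and is no camera call.
- hand_in(): hands the job in; it is judged then, once.
Trained networks look in the newest picture that a camera, given by its name, has taken for a name from the list of things; names that differ only in an ending like _2 or _b are one class to them, and where a whole thing is asked for, a point or a joint stands for the part that bears it (a point fixed in the world has none). Each returns a list of dicts, best first, with "conf" (0 to 1); they miss things now and then, are a little off and sometimes report something else, mostly with a low value. They report only what shows in the picture. A call takes as long as a camera call. They do not tell look-alikes from the thing itself.
- trace(camera, query): "mask" (384x512 bool, what is visible of it) and "bbox" ([left, top, right, bottom] in pixels, round what is visible of it).
- pinpoint(camera, query): "centre" ([column, row] in pixels: a listed point, or the origin of a listed thing).
The state is a dict: "t": time; "qpos": joint angles; "qd": joint speeds; "tau": joint torques, N m; "tcp_pos": TCP position; "tcp_rot": TCP orientation; "wrist_force": force on the tool from outside, world axes, zero at the start; "moment": the same for the moment, N m; "gripper_width": finger opening in mm; "gripper_force": force on a finger pad.
Only numpy, scipy, OpenCV 4.12 (cv2) and the standard library are available. Lean on these libraries where they do the work, as an engineer would, in place of code of your own. Each camera call takes 0.05 s, during which the arm holds its last target. There are 200 camera calls.

TASK

Put the four loose change gears back on the pegs of the green gear tray, hub up, in order of size: the smallest on the peg next to the tray's handle, then each next larger one, the largest on the peg farthest from the handle. Each gear sits down over its own peg, flat on the tray, and is let go.

Things in the scene. Friction and masses are not known exactly. Their poses are not given: they have to be found in the camera images.
- gear_a: the second largest of four loose steel spur gears, 64 mm over the teeth, about 280 g; lies flat with its hub up. Toothed disc 14 mm thick, on top of it a round hub 26 mm across and 16 mm tall (30 mm in all), and an 18 mm bore right through. Origin: centre of the underside, on the bore's axis; z up along the bore. Grip it across the hub, with the fingertips just above the disc.
- gear_b: the smallest of four loose steel spur gears, 36 mm over the teeth, about 100 g; lies flat with its hub up. Toothed disc 14 mm thick, on top of it a round hub 26 mm across and 16 mm tall (30 mm in all), and an 18 mm bore right through. Origin: centre of the underside, on the bore's axis; z up along the bore. Grip it across the hub, with the fingertips just above the disc.
- gear_c: the largest of four loose steel spur gears, 80 mm over the teeth, about 450 g; lies flat with its hub up. Toothed disc 14 mm thick, on top of it a round hub 26 mm across and 16 mm tall (30 mm in all), and an 18 mm bore right through. Origin: centre of the underside, on the bore's axis; z up along the bore. Grip it across the hub, with the fingertips just above the disc.
- gear_d: the second smallest of four loose steel spur gears, 50 mm over the teeth, about 180 g; lies flat with its hub up. Toothed disc 14 mm thick, on top of it a round hub 26 mm across and 16 mm tall (30 mm in all), and an 18 mm bore right through. Origin: centre of the underside, on the bore's axis; z up along the bore. Grip it across the hub, with the fingertips just above the disc.
- peg_a: one of four alike upright dark steel pegs in a straight row on the green tray, 86 mm apart, 6 mm thick, round-topped, standing 34 mm above the tray, with a flat white washer (22 mm) round its foot. Fixed. Origin: the foot of the peg on the tray's top, z up. Which letter stands where in the row varies; a gear drops over a peg with 6 mm of play all round and rests flat on the tray.
- peg_b: one of four alike upright dark steel pegs in a straight row on the green tray, 86 mm apart, 6 mm thick, round-topped, standing 34 mm above the tray, with a flat white washer (22 mm) round its foot. Fixed. Origin: the foot of the peg on the tray's top, z up. Which letter stands where in the row varies; a gear drops over a peg with 6 mm of play all round and rests flat on the tray.
- peg_c: one of four alike upright dark steel pegs in a straight row on the green tray, 86 mm apart, 6 mm thick, round-topped, standing 34 mm above the tray, with a flat white washer (22 mm) round its foot. Fixed. Origin: the foot of the peg on the tray's top, z up. Which letter stands where in the row varies; a gear drops over a peg with 6 mm of play all round and rests flat on the tray.
- peg_d: one of four alike upright dark steel pegs in a straight row on the green tray, 86 mm apart, 6 mm thick, round-topped, standing 34 mm above the tray, with a flat white washer (22 mm) round its foot. Fixed. Origin: the foot of the peg on the tray's top, z up. Which letter stands where in the row varies; a gear drops over a peg with 6 mm of play all round and rests flat on the tray.
- handle: black bow handle standing up across one end of the green tray, 82 mm wide, rising 39 mm above the tray, fixed. It may be at either end of the tray. Origin: the middle of its foot on the tray's top, in line with the row of pegs, 62 mm from the nearest peg (the others 148, 234 and 320 mm); x across the row, y along the row, z up.
- tray: flat green sheet-steel gear tray, 412 mm long (its y), 112 mm wide (its x), top 12 mm above the bench, fixed. Origin: centre of its underside; y along the row of pegs. The end without the handle has a 10 mm high flange.
There are look-alikes about, which are no part of the job. What is shaped like the gear_b but blue or purple is not meant. What is shaped like the gear_d but turquoise is not meant.

How it is judged:
By the outcome, as a careful person would: the job done as asked, in the order asked, and still so for the second after the job is handed in, with the robot touching nothing.
It also fails if it takes over 90 s, if anything falls off the work surface, if the arm or the gripper's body presses on something with over 40 N, if the wrist force passes 120 N, or if a joint passes its speed limit or range.

## Working session

There is one attempt and no reset: what is moved stays moved. The work goes in short steps, Python scripts to look and compute and a tool call to move; the robot and the scene stay as the last step left them, time stands still between calls to the robot, and variables do not carry over. Pictures are saved under pics/ and viewed, at most 14 in all, crops included, and the job is handed in when it is done.

Besides the shell and the picture viewer there is one more tool, called after ">>>" as name([rows], argument=value, ...), one row to a line, values as JSON. send_rows: Moves the arm, as the interface text tells. Its arguments: {"type":"object","properties":{"plan":{"type":"array","items":{"type":"array"}}},"required":["plan"]}

```bash
mkdir -p pics; ls; python3 - <<'E'
from station import *
import cv2,numpy as np
for n in("top","side"):
    p,d=camera(n); cv2.imwrite(f"pics/{n}0.png",p[:,:,::-1]); np.savez(f"{n}0.npz",p=p,d=d)
    print(n,camera_info(n))
s=sense();print(s['t'],s['tcp_pos'],s['tcp_rot'],s['gripper_width'])
E
```

```text
pics
top {'fovy': 52.45696301183306, 'cx': 262.6380451575319, 'cy': 183.87987082830202, 'view': array([[ 2.38345917e-02, -9.99473904e-01, -2.19960871e-02,
         8.56948044e+00],
       [-9.96804097e-01, -2.20813425e-02, -7.67724335e-02,
         5.15027370e+02],
       [ 7.62463407e-02,  2.37556294e-02, -9.96805982e-01,
         9.68194107e+02],
       [ 0.00000000e+00,  0.00000000e+00,  0.00000000e+00,
         1.00000000e+00]])}
side {'fovy': 57.49068394991237, 'cx': 257.6380089518642, 'cy': 188.92260001617666, 'view': array([[-9.47484463e-01,  3.19611902e-01, -1.10192309e-02,
         4.68282566e+02],
       [ 2.00214737e-01,  5.65960473e-01, -7.99751713e-01,
        -7.62534462e+01],
       [-2.49373717e-01, -7.59958535e-01, -6.00229768e-01,
         1.05182198e+03],
       [ 0.00000000e+00,  0.00000000e+00,  0.00000000e+00,
         1.00000000e+00]])}
0.1 [ 212.12896344 -640.16178225  230.05411811] [[ 9.49284845e-01  3.14417125e-01 -3.93980380e-04]
 [ 3.14417221e-01 -9.49282418e-01  2.16833856e-03]
 [ 3.07764126e-04 -2.18224515e-03 -9.99997572e-01]] 85.08140444437747
```

View pics/top0.png

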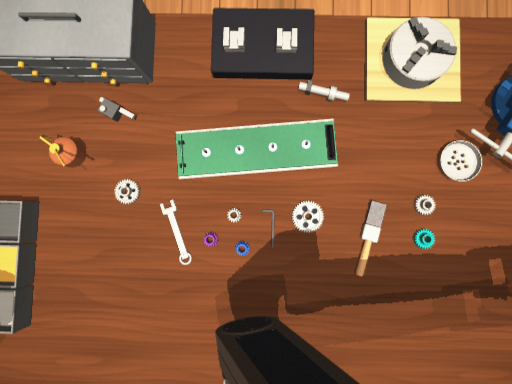

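View pics/side0.png

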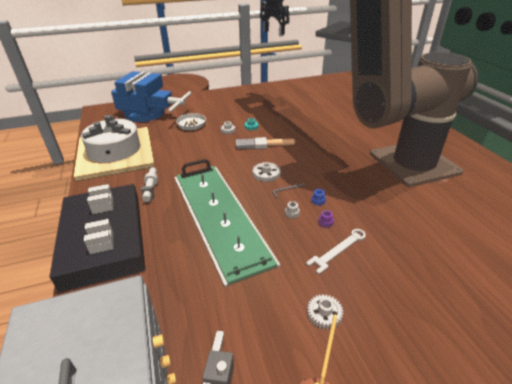

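The handle is probably the tray's right end in top (332,140) and the far end in side (197,167). In top, the gear candidates are (127,191), (308,216), (234,215) and (425,205). The look-alikes are purple (211,240), blue (243,249) and turquoise (425,239). Next I'll measure sizes and heights and view enlarged crops.

```bash
cat >h.py <<'E'
from station import *
import cv2,numpy as np
def ray(n,u,v,z):
    """pixel(s) -> world at plane height z"""
    c=camera_info(n);f=192/np.tan(np.radians(c['fovy'])/2);V=c['view']
    C=-V[:3,:3].T@V[:3,3]; r=V[:3,:3].T@np.array([(u-c['cx'])/f,(v-c['cy'])/f,1.])
    return C+r*(z-C[2])/r[2]
def cloud(n,d):
    c=camera_info(n);f=192/np.tan(np.radians(c['fovy'])/2);V=c['view']
    v,u=np.mgrid[:384,:512];P=np.stack([(u-c['cx'])/f*d,(v-c['cy'])/f*d,d],-1)
    return (P-V[:3,3])@V[:3,:3]
def proj(n,P):
    c=camera_info(n);f=192/np.tan(np.radians(c['fovy'])/2);q=c['view'][:3,:3]@P+c['view'][:3,3]
    return q[0]/q[2]*f+c['cx'],q[1]/q[2]*f+c['cy']
E
python3 - <<'E'
from h import *
z=np.load("top0.npz");p,d=z['p'],z['d'];W=cloud("top",d)
tiles=[]
for nm,(u,v) in dict(g1=(127,191),g2=(308,216),g3=(234,215),g4=(425,205)).items():
    r=26;Q=W[v-r:v+r,u-r:u+r]; Z=Q[...,2]
    cc=ray("top",u,v,14)
    near=np.hypot(Q[...,0]-cc[0],Q[...,1]-cc[1])<48
    m=(Z>7)&near; h=(Z>22)&near
    n,l,st,ce=cv2.connectedComponentsWithStats(m.astype('u1'))
    px=(Q[m]); 
    (c,R)=cv2.minEnclosingCircle(px[:,:2].astype('f4'))
    (c2,R2)=cv2.minEnclosingCircle(Q[h][:,:2].astype('f4'))
    print(nm,"disc",c,2*R,"hub",c2,2*R2,"ztop",np.percentile(Q[h][:,2],50),"zd",np.median(Q[m&~h][:,2]),m.sum())
    tiles.append(cv2.resize(p[v-r:v+r,u-r:u+r],(390,290),interpolation=cv2.INTER_CUBIC))
cv2.imwrite("pics/crop.png",np.vstack([np.hstack(tiles[:2]),np.hstack(tiles[2:])])[:,:,::-1])
# tray
for q in("peg_a","handle","tray","gear_a","gear_b"):
    for r in pinpoint("top",q)[:9]:
        print(q,np.round(r['centre'],1),round(r['conf'],2),np.round(ray("top",*r['centre'],{'tray':0,'gear_a':0,'gear_b':0}.get(q,12)),1))
for (u,v) in((332,125),(330,140),(333,155),(181,145),(181,155),(182,165)): print(u,v,np.round(np.max(W[v-3:v+4,u-3:u+4,2]),1))
E
```

```text
g1 disc (489.1451110839844, 370.7931823730469) 64.87666320800781 hub (490.031982421875, 370.76861572265625) 26.78462791442871 ztop 28.53488781887809 zd 12.4606208045617 438
g2 disc (436.9805603027344, -94.74427032470703) 79.6178970336914 hub (436.9380187988281, -94.34495544433594) 25.898815155029297 ztop 29.22111099794435 zd 12.359835949543571 681
g3 disc (435.6376953125, 92.59801483154297) 35.41156005859375 hub (435.568603515625, 92.33543395996094) 25.76178550720215 ztop 29.013715937011188 zd 13.413198350398105 97
g4 disc (473.2396545410156, -389.4814758300781) 50.474266052246094 hub (473.0779113769531, -388.8668518066406) 26.829254150390625 ztop 28.64862575451401 zd 13.333145746746832 279
peg_a [206.7 153.4] 0.63 [590.9 166.8  12. ]
peg_a [239.1 148.3] 0.61 [605.9  83.5  12. ]
peg_a [272.1 148.2] 0.61 [607.9  -1.5  12. ]
peg_a [306.7 143.8] 0.44 [621.1 -90.2  12. ]
peg_a [230.9 213.9] 0.23 [436.9  99.6  12. ]
handle [332.9 143.5] 0.58 [ 623.2 -157.2   12. ]
tray [256.1 148.6] 0.56 [608.   40.1   0. ]
tray [235.3 211.4] 0.28 [443.6  89.6   0. ]
gear_a [307.5 216.6] 0.97 [434.7 -96.1   0. ]
gear_a [129.5 189.6] 0.88 [493.6 367.1   0. ]
gear_a [424.9 205.1] 0.78 [ 471.1 -394.6    0. ]
gear_a [423.7 239.4] 0.74 [ 384.1 -390.9    0. ]
gear_a [212.9 238.7] 0.7 [372.3 145.2   0. ]
gear_a [233.5 213. ] 0.68 [439.3  94.2   0. ]
gear_a [240.6 248.1] 0.46 [350.3  73.3   0. ]
gear_b [307.5 216.6] 0.97 [434.7 -96.1   0. ]
gear_b [129.5 189.6] 0.88 [493.6 367.1   0. ]
gear_b [424.9 205.1] 0.78 [ 471.1 -394.6    0. ]
gear_b [423.7 239.4] 0.74 [ 384.1 -390.9    0. ]
gear_b [212.9 238.7] 0.7 [372.3 145.2   0. ]
gear_b [233.5 213. ] 0.68 [439.3  94.2   0. ]
gear_b [240.6 248.1] 0.46 [350.3  73.3   0. ]
332 125 51.6
330 140 52.5
333 155 48.2
181 145 24.2
181 155 24.1
182 165 1004.8
```

View pics/crop.png

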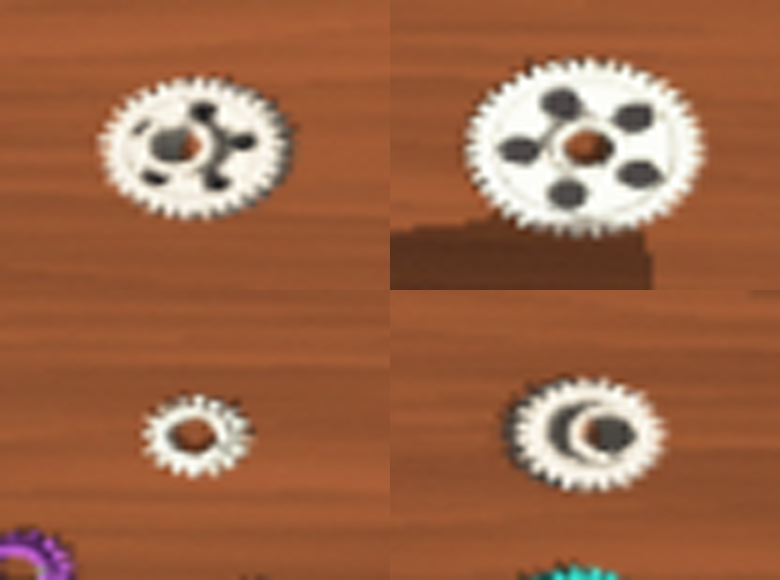

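The crops show four steel (white) gears. Measured sizes: g1 is 65 mm (gear_a), g2 is 80 mm (gear_c), g3 is 35 mm (gear_b) and g4 is 50 mm (gear_d). The coloured look-alikes are ruled out. The handle is at the -y end, rising to z≈52. Next I'll refine the pegs and check them with the side camera.

```bash
python3 - <<'E'
from h import *
for n in("top","side"):
    z=np.load(n+"0.npz");p,d=z['p'],z['d'];W=cloud(n,d)
    w=(p.min(-1)>140)&(W[...,0]>560)&(W[...,0]<650)&(W[...,1]>-120)&(W[...,1]<195)&(W[...,2]<25)
    k,l,st,ce=cv2.connectedComponentsWithStats(w.astype('u1'),connectivity=8)
    out=[]
    for i in range(1,k):
        if st[i,4]>15:
            # bbox-free: enclosing circle in world of pixels on z=12
            vv,uu=np.where(l==i); P=np.array([ray(n,a,b,12)[:2] for a,b in zip(uu,vv)],'f4')
            c,R=cv2.minEnclosingCircle(P); print(n,np.round(c,1),round(2*R,1),np.round(ray(n,*ce[i],12)[:2],1),st[i,4])
            if 18<2*R<30: out.append(c)
    out=np.array(sorted(out,key=lambda c:c[1]))
    if len(out)==4:
        m=out.mean(0);a=out[3]-out[0];a/=np.linalg.norm(a);print("fit",[np.round(m+a*s*86,1).tolist() for s in(-1.5,-.5,.5,1.5)],np.diff(out,axis=0))
    t=(W[...,2]>30)&(W[...,2]<50)&(W[...,0]>560)&(W[...,0]<650)&(W[...,1]>-120)&(W[...,1]<195)
    k,l,st,ce=cv2.connectedComponentsWithStats(t.astype('u1'),connectivity=8)
    for i in range(1,k): print(" pegtop",np.round(np.median(W[l==i],0),1),st[i,4])
# side view hubs
z=np.load("side0.npz");p,d=z['p'],z['d'];W=cloud("side",d)
for x,y in((489.5,370.8),(437,-94.5),(435.6,92.4),(473.2,-389)):
    m=(np.hypot(W[...,0]-x,W[...,1]-y)<20)&(W[...,2]>26)&(W[...,2]<34); c,R=cv2.minEnclosingCircle(W[m][:,:2].astype('f4'));print("hub side",np.round(c,1),round(2*R,1))
# heights near fingers
E
```

```text
top [621.1 -87.4] 25.0 [620.3 -87.6] 63
top [612.2  -2. ] 24.7 [611.3  -2.3] 63
top [603.2  83.6] 24.9 [602.5  83.2] 67
top [594.1 169.2] 24.4 [593.8 168.3] 59
top [563.4 -77.7] 79.4 [562.1 -87.4] 54
fit [[621.1, -87.4], [612.1, -1.9], [603.1, 83.6], [594.2, 169.2]] [[-8.89929199 85.39227283]
 [-8.91271973 85.58084881]
 [-9.13787842 85.64694977]]
 pegtop [619.9 -87.2  37.3] 6
 pegtop [611.5  -1.2  44.9] 6
 pegtop [603.2  83.3  43.3] 6
 pegtop [594.4 168.3  41.3] 7
side [564.3 -68.8] 102.2 [564.  -76.6] 38
side [619.8 -91.6] 29.6 [621.2 -91. ] 47
side [612.6  -6.1] 27.7 [612.1  -4.6] 54
side [602.9  80.1] 28.3 [603.1  81.1] 65
side [594.6 166.5] 27.3 [594.7 167.4] 77
fit [[620.0, -91.1], [611.6, -5.6], [603.3, 80.0], [594.9, 165.6]] [[-7.19049072 85.48986673]
 [-9.69818115 86.22872305]
 [-8.32855225 86.33480072]]
 pegtop [621.8 -86.6  40. ] 13
 pegtop [ 6.133e+02 -1.000e-01  4.250e+01] 15
 pegtop [604.6  84.7  41.4] 18
 pegtop [596.  170.2  41.1] 22
hub side [490.9 370.2] 26.9
hub side [437.8 -94.8] 25.7
hub side [436.3  91.8] 27.7
hub side [ 471.8 -390.7] 28.7
```

>>> send_rows([
  [0.3,[20,20,-5],0.17],
  [0.45,[60,60,-20],0.34],
  [0.45,[100,100,-40],0.51],
  [0.45,[145,140,-65],0.68],
  [0.45,[190,185,-90],0.85],
  [0.45,[230,225,-110],1.02],
  [0.45,[255,245,-125],1.19],
  [0.45,[260.5,251,-131],1.356],
])

```text
t: 1.35
tcp_pos: [473.9, -387.0, 98.8]
tcp_rot: [[-0.114, 0.994, -0.001], [0.994, 0.114, 0.002], [0.002, -0.001, -1.0]]
wrist_force: [-0.0, -0.2, 0.0]
gripper_width: 47.1
gripper_force: 0.0
```

>>> send_rows([
  [0.45,[0,0,-25],0],
  [0.45,[0,0,-55],0],
  [0.45,[0,0,-72],0],
  [0.45,[0,0,-72],0],
])

```text
t: 1.85
tcp_pos: [471.9, -388.9, 26.8]
tcp_rot: [[-0.105, 0.995, -0.002], [0.995, 0.105, 0.002], [0.003, -0.002, -1.0]]
wrist_force: [0.4, 0.3, -0.1]
gripper_width: 46.8
gripper_force: 0.0
```

```bash
python3 - <<'E'
from h import *
s=sense();print(s['tcp_pos'],s['qpos'])
camera("top");s=sense();print(s['tcp_pos'],s['tcp_rot'][:,2])
p,d=camera("side");u,v=map(int,proj("side",np.array([473,-389,25.])));print(u,v)
r=40;cv2.imwrite("pics/s1.png",cv2.resize(p[v-r:v+r,u-r:u+r],(480,480),interpolation=cv2.INTER_CUBIC)[:,:,::-1])
E
```

```text
[ 471.90890399 -388.94367225   26.80477473] [-8.55056164e-01  3.92789951e-01  1.85213938e+00 -4.82764737e-05
  8.99938390e-01 -9.59910822e-01]
[ 472.6573564  -389.76996669   28.20928204] [-3.86481303e-04  4.67409211e-04 -9.99999816e-01]
227 125
```

View pics/s1.png

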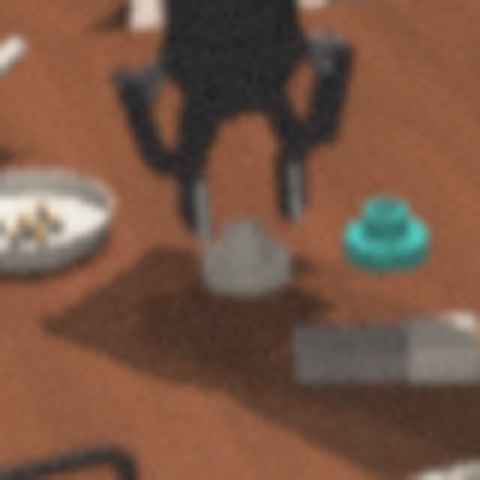

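The picture shows the grey gear_d centred between the open fingers, with the turquoise look-alike clear to the right. I'll go down and grip.

>>> send_rows([
  [0.45,[0,0,-12],0],
  [0.45,[0,0,-12],0],
  [0.7,[0,0,-12],0],
  [1,[0,0,-12],0],
  [1,[0,0,-12],0],
  [1,[0,0,-12],0],
  [1,[0,0,10],0],
  [1,[0,0,50],0],
])

```text
t: 2.95
tcp_pos: [471.4, -388.3, 77.4]
tcp_rot: [[-0.105, 0.994, -0.003], [0.994, 0.105, 0.004], [0.004, -0.003, -1.0]]
wrist_force: [0.1, -0.7, -1.2]
gripper_width: 23.1
gripper_force: 59.0
```

>>> send_rows([
  [1,[5,20,20],0],
  [1,[20,65,35],0],
  [1,[40,120,35],0],
  [1,[60,175,35],0],
  [1,[80,230,35],0],
  [1,[105,290,35],0],
  [1,[125,345,35],0],
  [1,[136,378,35],0],
])

```text
t: 3.95
tcp_pos: [609.2, -8.8, 114.4]
tcp_rot: [[-0.107, 0.994, 0.001], [0.994, 0.107, 0.0], [0.0, 0.001, -1.0]]
wrist_force: [-0.2, 0.3, -2.9]
gripper_width: 23.1
gripper_force: 59.1
```

>>> send_rows([
  [1,[3,9.5,0],0],
  [1,[3,9.5,-20],0],
  [1,[3,9.5,-40],0],
  [1,[3,9.5,-40],0],
])

```text
t: 4.45
tcp_pos: [608.8, -3.1, 69.4]
tcp_rot: [[-0.103, 0.995, -0.007], [0.995, 0.103, 0.001], [0.002, -0.007, -1.0]]
wrist_force: [0.2, 0.7, -1.9]
gripper_width: 22.9
gripper_force: 59.1
```

```bash
python3 - <<'E'
from h import *
p,d=camera("side");s=sense();print(s['tcp_pos'],s['gripper_width'],s['wrist_force']);u,v=map(int,proj("side",np.array([611.8,-2,50.])));print(u,v)
r=40;cv2.imwrite("pics/s2.png",cv2.resize(p[v-r:v+r,u-r:u+r],(480,480),interpolation=cv2.INTER_CUBIC)[:,:,::-1])
E
```

```text
[610.05567928  -3.18018942  70.99026096] 22.73877546065596 [-0.83011609  0.09807839 -1.19793545]
212 190
```

View pics/s2.png

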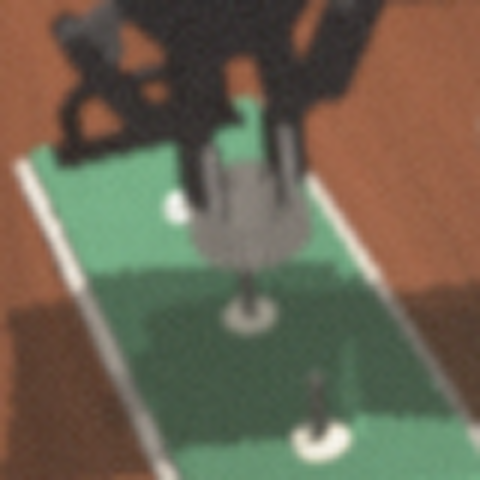

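gear_d hangs directly over its peg (250,290 in the crop), and the handle is behind it. I'll lower it.

>>> send_rows([
  [1,[0.5,0,-15],0],
  [1,[0.5,0,-30],0],
  [1,[0.5,0,-40],0],
  [1,[0.5,0,-44],0],
  [1,[0.5,0,-44],0],
])

```text
t: 5.12
tcp_pos: [612.5, -2.2, 29.4]
tcp_rot: [[-0.105, 0.994, 0.0], [0.994, 0.105, -0.0], [-0.0, 0.0, -1.0]]
wrist_force: [1.6, -0.1, -2.0]
gripper_width: 23.3
gripper_force: 59.1
```

>>> send_rows([
  [0.45,[0,0,0],0],
  [0.45,[0,0,0],0],
  [0.45,[0,0,0],0],
  [0.45,[0,0,25],0],
  [0.45,[0,0,60],0],
  [0.45,[-30,15,75],0],
  [0.45,[-80,43,75],0],
  [0.45,[-130,70,70],0],
])

```text
t: 6.12
tcp_pos: [481.7, 68.2, 100.2]
tcp_rot: [[-0.104, 0.995, 0.002], [0.995, 0.104, 0.0], [-0.0, 0.002, -1.0]]
wrist_force: [0.7, 1.4, 0.2]
gripper_width: 46.8
gripper_force: 0.0
```

>>> send_rows([
  [0.45,[-40,21,-5],0],
  [0.45,[-46.2,24.5,-30],0],
  [0.45,[-46.2,24.5,-65],0],
  [0.45,[-46.2,24.5,-71],0],
  [0.45,[-46.2,24.5,-71],0],
])

```text
t: 6.75
tcp_pos: [436.4, 92.2, 28.7]
tcp_rot: [[-0.105, 0.995, -0.0], [0.995, 0.105, -0.0], [0.0, -0.0, -1.0]]
wrist_force: [-0.1, -0.7, -0.6]
gripper_width: 46.9
gripper_force: 0.0
```

```bash
python3 - <<'E'
from h import *
p,d=camera("side");s=sense();print(s['t'],s['tcp_pos'],s['qpos'])
t=[]
for P in((436,92,20),(612,-2,25)):
    u,v=map(int,proj("side",np.array(P,float)));r=40
    t.append(cv2.resize(p[v-r:v+r,u-r:u+r],(400,400),interpolation=cv2.INTER_CUBIC))
cv2.imwrite("pics/s3.png",np.hstack(t)[:,:,::-1])
E
```

```text
6.8 [437.06339207  92.1403664   29.29500996] [-2.00984560e-02  6.40713922e-02  2.25299064e+00  2.99007556e-05
  8.22932894e-01 -1.24897202e-01]
```

View pics/s3.png

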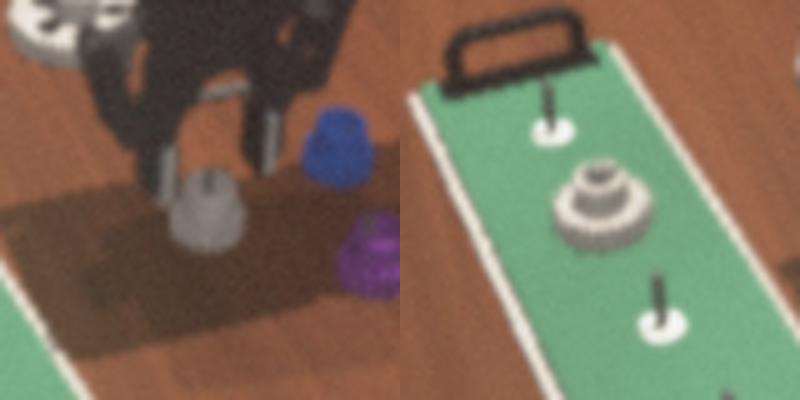

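gear_d sits flat on its peg (600,205). gear_b is centred between the fingers (208,215), with blue and purple clear of them. I'll grip it.

>>> send_rows([
  [0.45,[0,0,-12],0],
  [0.45,[0,0,-12],0],
  [0.7,[0,0,-12],0],
  [1,[0,0,-12],0],
  [1,[0,0,-12],0],
  [1,[0,0,-12],0],
  [1,[0,0,15],0],
  [1,[0,0,70],0],
])

```text
t: 7.8
tcp_pos: [433.2, 92.3, 96.2]
tcp_rot: [[-0.105, 0.994, -0.007], [0.995, 0.105, 0.0], [0.001, -0.007, -1.0]]
wrist_force: [1.2, -0.2, -1.4]
gripper_width: 23.3
gripper_force: 59.2
```

>>> send_rows([
  [1,[15,-15,10],0],
  [1,[55,-53,10],0],
  [1,[95,-92,10],0],
  [1,[135,-131,10],0],
  [1,[170,-165,5],0],
  [1,[185,-179.7,0],0],
  [1,[185,-179.7,-25],0],
  [1,[185,-179.7,-25],0],
])

```text
t: 8.8
tcp_pos: [618.3, -87.6, 68.6]
tcp_rot: [[-0.104, 0.995, -0.008], [0.995, 0.104, 0.002], [0.003, -0.008, -1.0]]
wrist_force: [-0.6, -0.5, -0.8]
gripper_width: 23.4
gripper_force: 59.2
```

>>> send_rows([
  [1,[0,0,-15],0],
  [1,[0,0,-30],0],
  [1,[0,0,-40],0],
  [1,[0,0,-44],0],
  [1,[0,0,-44],0],
])

```text
t: 9.43
tcp_pos: [621.3, -87.4, 29.5]
tcp_rot: [[-0.105, 0.994, 0.001], [0.994, 0.105, -0.0], [-0.0, 0.001, -1.0]]
wrist_force: [-0.1, -0.9, -0.6]
gripper_width: 23.3
gripper_force: 59.3
```

>>> send_rows([
  [0.45,[0,0,0],0],
  [0.45,[0,0,0],0],
  [0.45,[0,0,0],0],
  [0.45,[0,0,25],0],
  [0.45,[0,0,65],0],
  [0.45,[-10,35,75],0],
  [0.45,[-27,90,75],0],
  [0.45,[-44,145,75],0],
])

```text
t: 10.42
tcp_pos: [576.8, 58.6, 105.0]
tcp_rot: [[-0.104, 0.995, 0.001], [0.995, 0.104, 0.0], [-0.0, 0.001, -1.0]]
wrist_force: [0.1, 0.3, -0.5]
gripper_width: 47.0
gripper_force: 0.0
```

>>> send_rows([
  [0.45,[-17,55,0],0],
  [0.45,[-33,110,0],0],
  [0.45,[-50,165,0],0],
  [0.45,[-66,220,0],0],
  [0.45,[-80,270,-10],0],
  [0.45,[-87,313,-35],0],
  [0.45,[-87,313,-70],0],
  [0.45,[-87,313,-76],0],
])

```text
t: 11.42
tcp_pos: [487.7, 370.0, 25.5]
tcp_rot: [[-0.106, 0.994, -0.005], [0.994, 0.106, -0.003], [-0.002, -0.005, -1.0]]
wrist_force: [-0.2, 0.6, 0.2]
gripper_width: 47.2
gripper_force: 0.0
```

```bash
python3 - <<'E'
from h import *
p,d=camera("side");s=sense();print(s['t'],s['tcp_pos'],s['qpos'])
t=[]
for P in((490,370,20),(612,-40,25)):
    u,v=map(int,proj("side",np.array(P,float)));r=40
    t.append(cv2.resize(p[v-r:v+r,u-r:u+r],(400,400),interpolation=cv2.INTER_CUBIC))
cv2.imwrite("pics/s4.png",np.hstack(t)[:,:,::-1])
E
```

```text
11.475 [488.57694922 369.83463074  26.22142244] [ 4.82555215e-01  3.96333138e-01  1.84855193e+00 -8.84275729e-05
  9.00840571e-01  3.77362676e-01]
```

View pics/s4.png

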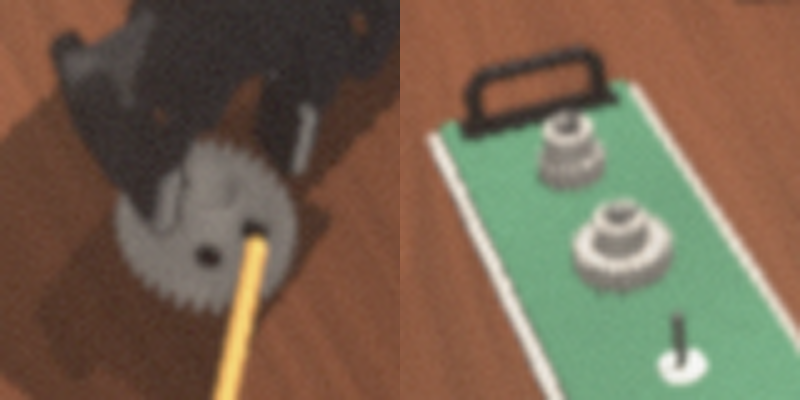

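gear_b and gear_d are both seated. gear_a is between the fingers, and the yellow lever is only in the foreground. I'll grip it.

>>> send_rows([
  [0.45,[0,0,-12],0],
  [0.45,[0,0,-12],0],
  [0.7,[0,0,-12],0],
  [1,[0,0,-12],0],
  [1,[0,0,-12],0],
  [1,[0,0,-12],0],
  [1,[0,0,15],0],
  [1,[0,0,70],0],
])

```text
t: 12.48
tcp_pos: [487.0, 369.0, 94.6]
tcp_rot: [[-0.105, 0.994, -0.008], [0.995, 0.105, -0.004], [-0.003, -0.009, -1.0]]
wrist_force: [0.8, 0.3, -2.0]
gripper_width: 22.9
gripper_force: 59.4
```

>>> send_rows([
  [1,[10,-25,10],0],
  [1,[30,-75,10],0],
  [1,[51,-130,10],0],
  [1,[73,-185,10],0],
  [1,[94,-240,5],0],
  [1,[110,-277,0],0],
  [1,[113,-287,-10],0],
  [1,[113,-287,-20],0],
])

```text
t: 13.48
tcp_pos: [602.3, 83.5, 76.8]
tcp_rot: [[-0.104, 0.995, -0.002], [0.995, 0.104, 0.001], [0.001, -0.002, -1.0]]
wrist_force: [0.6, -0.6, -2.2]
gripper_width: 23.1
gripper_force: 59.5
```

>>> send_rows([
  [1,[0,0,-5],0],
  [1,[0,0,-20],0],
  [1,[0,0,-35],0],
  [1,[0,0,-45],0],
  [1,[0,0,-49],0],
  [1,[0,0,-49],0],
])

```text
t: 14.22
tcp_pos: [603.3, 83.7, 29.7]
tcp_rot: [[-0.105, 0.994, 0.0], [0.994, 0.105, 0.0], [0.0, 0.0, -1.0]]
wrist_force: [-0.8, 0.3, -0.4]
gripper_width: 23.6
gripper_force: 59.6
```

>>> send_rows([
  [0.45,[0,0,0],0],
  [0.45,[0,0,0],0],
  [0.45,[0,0,0],0],
  [0.45,[0,0,25],0],
  [0.45,[0,0,65],0],
  [0.45,[-30,-32,75],0],
  [0.45,[-68,-73,75],0],
  [0.45,[-105,-113,75],0],
])

```text
t: 15.22
tcp_pos: [497.3, -30.5, 104.9]
tcp_rot: [[-0.106, 0.994, 0.001], [0.994, 0.106, -0.001], [-0.001, 0.001, -1.0]]
wrist_force: [0.1, -0.9, -0.5]
gripper_width: 46.9
gripper_force: 0.0
```

>>> send_rows([
  [0.45,[-38,-40,0],0],
  [0.45,[-58,-61,-5],0],
  [0.45,[-61,-65,-30],0],
  [0.45,[-61,-65,-65],0],
  [0.45,[-61,-65,-76],0],
  [0.45,[-61,-65,-76],0],
])

```text
t: 15.98
tcp_pos: [436.8, -94.3, 28.0]
tcp_rot: [[-0.105, 0.994, -0.001], [0.994, 0.105, 0.001], [0.001, -0.001, -1.0]]
wrist_force: [-0.6, 0.2, 0.5]
gripper_width: 46.9
gripper_force: 0.0
```

```bash
python3 - <<'E'
from h import *
p,d=camera("side");s=sense();print(s['t'],s['tcp_pos'],s['qpos'])
t=[]
for P in((437,-94,20),(608,20,25)):
    u,v=map(int,proj("side",np.array(P,float)));r=40
    t.append(cv2.resize(p[v-r:v+r,u-r:u+r],(400,400),interpolation=cv2.INTER_CUBIC))
cv2.imwrite("pics/s5.png",np.hstack(t)[:,:,::-1])
E
```

```text
16.025 [437.5725124  -94.56337609  28.88190902] [-4.40180295e-01  6.76207086e-02  2.25020296e+00  9.12586834e-06
  8.23094219e-01 -5.45480257e-01]
```

View pics/s5.png

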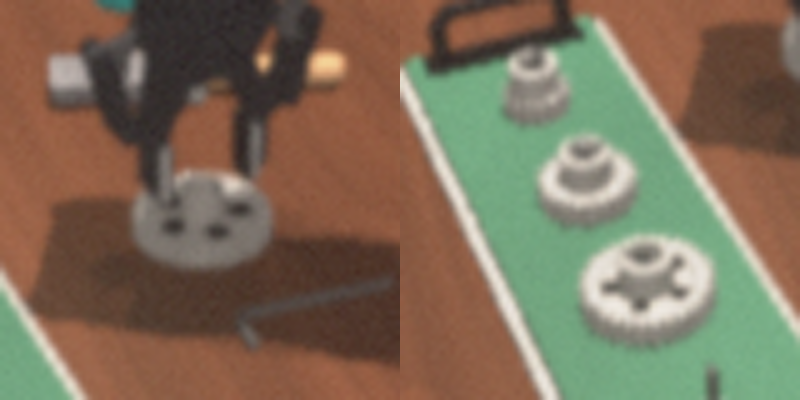

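The three gears are seated in order. gear_c is centred between the fingers (203,215). I'll grip it and carry it to the last peg.

>>> send_rows([
  [0.45,[0,0,-12],0],
  [0.45,[0,0,-12],0],
  [0.7,[0,0,-12],0],
  [1,[0,0,-12],0],
  [1,[0,0,-12],0],
  [1,[0,0,-12],0],
  [1,[0,0,15],0],
  [1,[0,0,70],0],
])

```text
t: 17.02
tcp_pos: [433.3, -92.8, 94.9]
tcp_rot: [[-0.104, 0.994, -0.009], [0.995, 0.104, 0.004], [0.005, -0.009, -1.0]]
wrist_force: [0.9, -1.4, -4.7]
gripper_width: 22.7
gripper_force: 60.5
```

>>> send_rows([
  [1,[8,20,10],0],
  [1,[30,65,10],0],
  [1,[60,115,10],0],
  [1,[92,165,10],0],
  [1,[125,215,10],0],
  [1,[150,250,5],0],
  [1,[157,263.5,-5],0],
  [1,[157,263.5,-15],0],
])

```text
t: 18.02
tcp_pos: [592.5, 169.3, 80.7]
tcp_rot: [[-0.106, 0.994, -0.004], [0.994, 0.106, -0.001], [-0.0, -0.004, -1.0]]
wrist_force: [-0.3, 0.4, -5.1]
gripper_width: 23.6
gripper_force: 60.7
```

>>> send_rows([
  [1,[0,0,-10],0],
  [1,[0,0,-25],0],
  [1,[0,0,-40],0],
  [1,[0,0,-50],0],
  [1,[0,0,-54],0],
  [1,[0,0,-54],0],
])

```text
t: 18.77
tcp_pos: [594.5, 169.1, 29.6]
tcp_rot: [[-0.105, 0.995, 0.001], [0.995, 0.105, 0.0], [0.0, 0.001, -1.0]]
wrist_force: [0.7, -1.4, -5.5]
gripper_width: 23.2
gripper_force: 60.7
```

>>> send_rows([
  [0.45,[0,0,0],0],
  [0.45,[0,0,0],0],
  [0.45,[0,0,0],0],
  [0.45,[0,0,25],0],
  [0.45,[0,0,65],0],
  [0.45,[-20,25,100],0],
  [0.45,[-60,50,120],0],
  [0.45,[-100,75,130],0],
])

```text
t: 19.77
tcp_pos: [494.2, 245.0, 161.8]
tcp_rot: [[-0.104, 0.995, 0.004], [0.995, 0.104, 0.001], [0.001, 0.004, -1.0]]
wrist_force: [0.1, 0.7, -0.3]
gripper_width: 47.0
gripper_force: 0.0
```

>>> send_rows([
  [0.45,[-20,45,10],0],
  [0.45,[-20,90,20],0],
  [0.45,[-20,105,20],0],
  [0.45,[-20,105,20],0],
])

```text
t: 20.27
tcp_pos: [473.9, 349.3, 179.1]
tcp_rot: [[-0.106, 0.994, -0.0], [0.994, 0.106, -0.001], [-0.001, -0.0, -1.0]]
wrist_force: [0.5, -0.5, -0.0]
gripper_width: 46.7
gripper_force: 0.0
```

```bash
python3 - <<'E'
from h import *
p,d=camera("side");q,e=camera("top");W=cloud("top",e);s=sense();print(s['t'],s['tcp_pos'])
for x,y in((621,-87.5),(612,-2),(603,83.5),(594,169)):
    R=np.hypot(W[...,0]-x,W[...,1]-y)<42
    h=R&(W[...,2]>35)&(W[...,2]<60);m=R&(W[...,2]>19)&(W[...,2]<60)
    c,r=cv2.minEnclosingCircle(W[h][:,:2].astype('f4'));print(np.round(c,1),round(2*r,1),"ztop",np.median(W[h][:,2]),"zdisc",np.median(W[m&~h][:,2]))
a=cv2.resize(p[130:290,160:290],(390,480));b=cv2.resize(q[100:200,165:350],(400,216))
cv2.imwrite("pics/fin.png",np.hstack([a,np.vstack([b,np.zeros((264,400,3),'u1')])])[:,:,::-1])
E
```

```text
20.375 [473.93392303 347.9753627  178.5159696 ]
[621.  -87.5] 26.3 ztop 41.19837799725147 zdisc 25.82262709251582
[612.2  -2.2] 25.9 ztop 41.43941852228676 zdisc 25.319173224848477
[602.9  84.1] 25.6 ztop 41.816579057762944 zdisc 24.638607282127676
[595.1 169.1] 26.8 ztop 41.35493956210634 zdisc 24.111733972620854
```

View pics/fin.png

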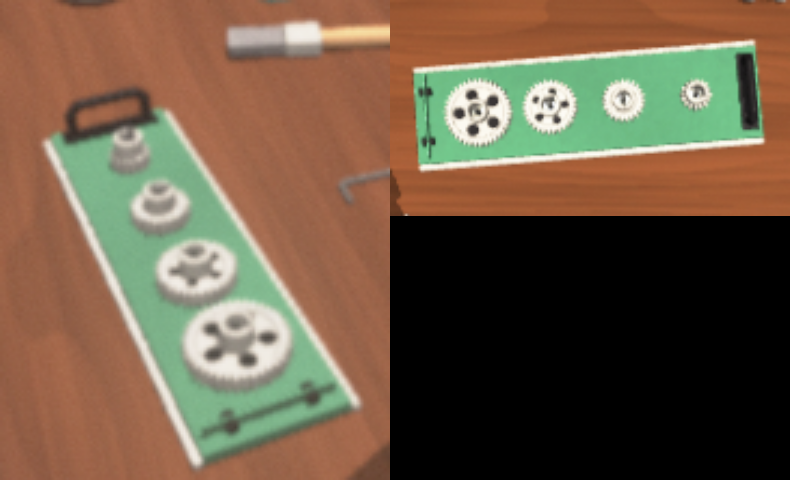

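All four gears lie flat with hub tops at z≈42, on their pegs in order from the handle. The arm is clear.

```bash
python3 -c "
from station import *
print(hand_in())"
```

```text
the job is handed in; nothing more can be done
None
```

The job is handed in: all four gears sit flat, hub up, on their pegs from smallest at the handle to largest at the far end, released and with the arm clear at about 20 s, though `hand_in()` gave no verdict.

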